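Lay the standing reference block down on the measuring bed

TASK

The aluminium block stands on end on the levelled plate. Without picking it up, slide it upright until its foot sits square against the low steel stop, tip it over the stop so that it lies flat on the rubber bed, then push it along and press it home against the jaw plate of the end fence, lightly but so that it can be felt to bear: with about half a kilo, never a whole one beyond what it takes to slide it. Push gently throughout, let go, and leave everything else where it is.

Things in the scene. Friction and masses are not known exactly. Their poses are not given: they have to be found in the camera images.
- stop (a point): Middle of the top front edge of the low stop, a fixed dark steel strip 120 mm long across the plate, 8 mm high, 8 mm thick; its face towards the standing block is at this point. Axes: x level from the stop towards the rubber bed and end fence, y along the strip, z up.
- fixture: The fixed levelled plain grey plate, 310 x 200 mm on four feet, its flat top 30 mm above the table (8 mm below the stop's top). Before the stop it is bare for 145 mm; behind the strip a dark rubber bed (x 8 to 148 mm, 120 mm wide) lies level with the strip's top. Origin on the table under the stop's front edge; same axes as the stop.
- fence_face (a point): The end fence: a fixed steel bar across the bed, 100 mm long, 30 mm high, 14 mm thick, 112 to 128 mm beyond the stop. The point is the middle of the lower edge of its face towards the stop, at bed height; axes parallel to the stop's. In front of this face stands a steel jaw plate, 46 mm wide, 25 mm high, on a screw: it is what the block meets.
- block_center (a point): Centre of the loose aluminium block: 50 mm along x, 60 along y, 86 along z, 0.38 to 0.72 kg. It starts upright on the plate, +x face towards the stop 20 to 45 mm away, turned up to 6 degrees. Friction 0.4 to 0.8: pushed high it topples anywhere, pushed below 25 mm above the plate it slides. Properly lying: +x face down, z towards the fence, centre 25 mm above the bed.
- block_foot (a point): Middle of the lower edge of the block's +x face, the edge that meets the stop; same axes as the block.
- block_head (a point): Middle of the block's upper end face (86 mm above its foot end); this face meets the fence in the end. Same axes as the block.
- fence: The fence with its jaw plate; same origin and axes as point fence_face. The jaw's face stands 3 to 21 mm before the fence's face, parallel to it; the setting differs each time, is held fast, is not reported and is to be found by feel. It must not take more than 10 N.
- block: The block itself; origin at the middle of its foot end face (43 mm below the centre), same axes.
- level: Bystander: small brass puck, 28 mm across, 12 mm high, on the plate beside the block's lane (about 80 mm to the +y side of the middle line). Origin under its centre.
- weight: Bystander: steel knob weight, 26 mm across, 40 mm high, on the plate beside the bed (about 80 mm to the -y side). Origin under its centre.
- jar: Bystander: jar with black cap, 60 mm across, 85 mm high, on the table to the +y side of the plate. Origin under its centre.
- bowl: Bystander: white bowl, 130 mm across, 65 mm high, on the table to the -y side of the plate. Origin under its centre.
- spatula: Bystander: spatula 200 mm long lying on the table on the robot's right. Origin underneath it.
- beaker: Bystander: white cup, 70 mm across, 90 mm high, on the table on the robot's left. Origin under its centre.
- flask: Bystander: white bottle 68 mm across, 150 mm high, on the table on the far right. Origin under its centre.
Not all that is in view belongs to the job. Leave any purple or red look-alike of the block alone.

How it is judged (in metres and radians):
On the way, in this order (a step that is already met when the one before it is completed fails the run):
1. the upright block stands with its foot square against the stop (x of block_foot in the frame of stop above -0.002 m and angle between block's own z axis and vertical below 0.06 rad and z of block_foot in the frame of stop below -0.006 m and angle between the y axis of block_foot and the y axis of stop, either way round below 0.06 rad), for 0.2 s.
2. the block lies on its +x face on the bed (angle between block's own x axis and vertical above 3.05 rad and x of block_center in the frame of stop above 0.005 m and z of block_center in the frame of stop below 0.028 m), for 0.2 s.
3. the lying block is pressed against the fence's jaw with at least 2 N (contact force between block and fence above 2 N and angle between block's own x axis and vertical above 3.05 rad), for 0.2 s.
At the end, for the whole second after the job is handed in: The block, having borne on the jaw, lies flat (within 5 degrees) on the bed on its +x face, its head end at the jaw (within 24 mm of the fence's face) and square to it (3.4 degrees), within 25 mm of the fence's middle, at rest (angle between block's own x axis and vertical above 3.05 rad and x of block_head in the frame of fence_face above -0.024 m and y of block_head in the frame of fence_face between -0.025 and 0.025 m and z of block_center in the frame of stop below 0.028 m and angle between the z axis of block and the x axis of stop, either way round below 0.06 rad and linear speed of block below 0.01 m/s); the robot touches nothing.
It fails at once if the robot pushes the block harder than 25 N (contact force between any of the arm, the fingers and block above 25 N).
It fails at once if the block presses on the fence's jaw harder than 10 N (contact force between block and fence above 10 N).
It fails at once if the block is picked up (its foot edge rises more than 15 mm above the top of the stop) (z of block_foot in the frame of stop above 0.015 m).
It fails at once if a bystander is moved more than 15 mm (distance of any of level, weight, jar, bowl, spatula, beaker, flask from where it was at the start of the episode above 0.015 m).
It also fails if it takes over 72 s, if anything falls off the work surface, if the arm or the gripper's body presses on something with over 40 N, if the wrist force passes 120 N, or if a joint passes its speed limit or range.

ROBOT

A 6-joint arm with a two-finger parallel gripper is mounted at the origin on the work surface. World frame = base frame: x ahead of the robot, y to its left, z up, the work surface at z = 0. Lengths are in mm, angles in rad, forces in N, time in s.
With the tool pointing down it reaches from about 275 to 825 mm from the base axis. Payload 5.2 kg.
Tool frame: the origin (TCP) lies at the very end of the fingers, on their centre line; the grasp point (between the pads) lies 19 mm behind it; z points along the fingers, y is the direction in which the jaws open and shut (so a half turn about z gives the same grasp; the last joint's range is limited). The gripper opens to 93 mm and grips with 3 to 60 N. Pads are 15 mm wide; open, the fingers measure 128 mm over their backs; the gripper's body (75 mm by 188 mm) begins 65 mm behind the grasp point.
Start: joints at [1.076, 0.259, 1.535, -0, 1.348, -0.203], TCP at [158.2, 526.762, 218.653] pointing down, gripper open.
Joint ranges: [-3.14, 3.14], [-0.91, 2.08], [0.19, 2.58], [-1.22, 4.36], [0.22, 2.71], [-3.12, 3.12]. Speed limits (rad/s): [2.57, 2.57, 3.14, 3.14, 3.14, 3.14].

INTERFACE

Orientations are given as [roll, pitch, yaw] about the fixed x, y, z axes, in that order (R = Rz(yaw) Ry(pitch) Rx(roll)).
In Python, from bench import robot gives the robot as it stands. The module is installed in compiled form; this text tells all that it offers. Calls block until the motion is done:
- robot.move_ptp(position, orientation): joint-space move of the TCP to a pose.
- robot.move_linear(position, ori=None, speed=150, f_stop=None): straight line of the TCP; ori=None keeps the orientation; speed is the mean speed in mm/s. With f_stop (N) it stops when the force on the tool has changed by that much, and returns True; else False.
- robot.move_j(angles): joint-space move.
- robot.move_gripper(opening): opening from 0.0 (shut) to 1.0 (fully open); the grip force is fixed at half the most; returns when the fingers have stopped.
- robot.sleep(seconds).
- robot.inverse_kinematics(position, orientation): joint angles nearest the present ones, or None.
- robot.get_image(name): name is "scene" or "top" or "wrist"; returns a dict with "img" (400x640x3 uint8, blue, green, red), "fovy" (degrees; the focal length in pixels is half the picture's height over the tangent of half this angle, whatever the lens; pixels are square), "cx", "cy" (the principal point, pixels), "eye" and "orientation" of the camera in the world. Camera axes: x right, y down, z forward; pixel columns grow to the right and rows downward; lengths in mm; the calibration is good to about 2 mm. The wrist camera is an equidistant fisheye: a pixel r from the principal point sees the ray r / f radians off the axis. A picture is of the moment at which its call begins. There is no depth.
A pose or a line that the arm cannot do raises robot.MotionError and nothing moves.
- robot.hand_in(): hands the job in, once; it reports no verdict.
Readings, each from a call of its own:
- robot.current_t(): time.
- robot.current_qpos(): joint angles.
- robot.current_joint_vel(): joint speeds.
- robot.current_joint_efforts(): joint torques, N m.
- robot.current_tcp_pos(): TCP position.
- robot.current_eef_rot(): TCP orientation.
- robot.current_contact_force(): force on the tool from outside, world axes, zero at the start.
- robot.current_ft_torque(): the same for the moment, N m.
- robot.current_gripper_width(): opening from 0.0 (shut) to 1.0 (fully open).
Only numpy, scipy, OpenCV 4.12 (cv2) and the standard library are available. Lean on these libraries where they do the work, as an engineer would, in place of code of your own. Each camera call takes 0.05 s, during which the arm holds its last target. There are 200 camera calls.

## Working session

There is one attempt and no reset: what is moved stays moved. The work goes in short steps, each a Python script; the robot and the scene stay as the last script left them, time stands still between calls to the robot, and variables do not carry over. Pictures are saved under pics/ and viewed, about 8 in all and at most 12, crops included, and the job is handed in when it is done.

```bash
mkdir -p pics; python3 - <<'E'
from bench import robot
import cv2,numpy as np,pickle
d={}
for n in("scene","top"):
    d[n]=robot.get_image(n); cv2.imwrite(f"pics/{n}0.png",d[n]["img"]); print(n,{k:v for k,v in d[n].items() if k!="img"})
pickle.dump(d,open("d0.pkl","wb")); print(robot.current_eef_rot(),robot.current_t())
E
```

```text
scene {'fovy': 47.81575467533871, 'cx': 319.43526070229393, 'cy': 201.36537901262153, 'eye': array([1241.04507586, -145.57978207, 1011.74112554]), 'orientation': array([-2.44440815, -0.01359886,  1.38469443])}
top {'fovy': 45.79896807743462, 'cx': 319.21704198190537, 'cy': 200.31078479867907, 'eye': array([ 315.54700232,    6.84219399, 1355.34301558]), 'orientation': array([-3.02286101, -0.02041244, -1.55194256])}
[-3.13997846e+00 -3.60451569e-04  2.84977683e+00] 0.1
```

View pics/scene0.png

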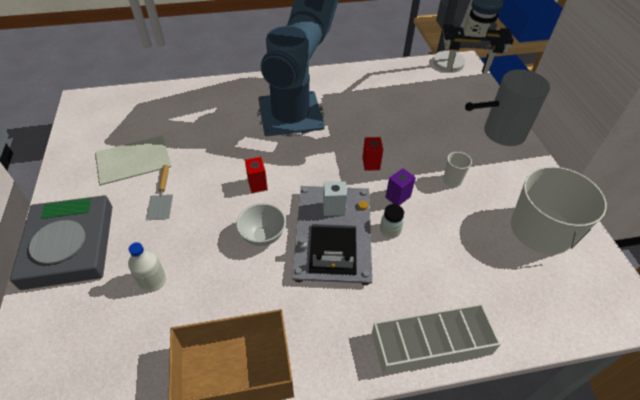

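View pics/top0.png

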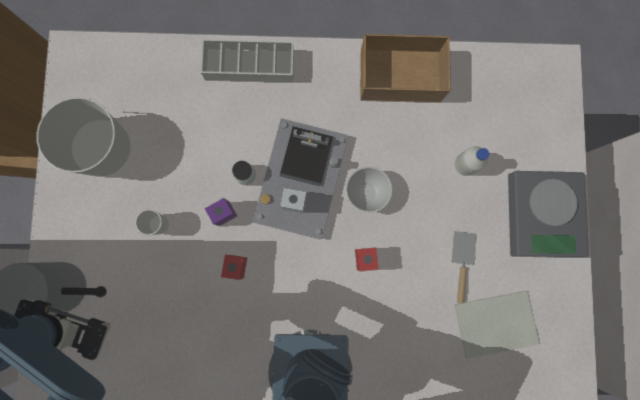

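Candidates for the block: silver at scene (335,198) / top (293,200); the look-alikes are red at scene (257,174) and (373,153) and purple at (401,187). The silver one standing on the plate is the block. The jaw and fence are at top (312,138), and the level is at top (265,200).

```bash
cat > h.py <<'E'
import numpy as np,cv2,pickle
from scipy.spatial.transform import Rotation as R
def ray(d,uv,fish=False):
    f=200/np.tan(np.radians(d["fovy"])/2)
    p=(np.atleast_2d(uv).astype(float)-[d["cx"],d["cy"]])/f
    if fish:
        r=np.linalg.norm(p,axis=1,keepdims=True)+1e-12
        v=np.hstack([p/r*np.sin(r),np.cos(r)])
    else: v=np.hstack([p,np.ones((len(p),1))])
    return R.from_euler("xyz",d["orientation"]).apply(v)
def cast(d,uv,z,fish=False):
    v=ray(d,uv,fish); e=np.asarray(d["eye"]); return e+v*((z-e[2])/v[:,2])[:,None]
def proj(d,P,fish=False):
    f=200/np.tan(np.radians(d["fovy"])/2)
    c=R.from_euler("xyz",d["orientation"]).inv().apply(np.atleast_2d(P)-d["eye"])
    if fish:
        n=np.linalg.norm(c[:,:2],axis=1,keepdims=True); t=np.arctan2(n[:,0],c[:,2])[:,None]; q=c[:,:2]/n*t
    else: q=c[:,:2]/c[:,2:]
    return q*f+[d["cx"],d["cy"]]
E
python3 - <<'E'
from h import *
d=pickle.load(open("d0.pkl","rb"))["top"]; im=d["img"]
m=(cv2.cvtColor(im,cv2.COLOR_BGR2GRAY)<50).astype(np.uint8); m[:110]=0;m[200:]=0;m[:,:270]=0;m[:,345:]=0
c=max(cv2.findContours(m,0,2)[0],key=cv2.contourArea)
b=cv2.boxPoints(cv2.minAreaRect(c)); print(b,cast(d,b,38)[:,:2])
print("block top",cast(d,[293,200],116)); print("plate corners",cast(d,[[282,120],[354,136],[321,238],[255,222]],30)[:,:2])
cv2.imwrite("pics/topc.png",cv2.resize(im[100:250,230:370],None,fx=5,fy=5*.8,interpolation=2)[:600])
E
```

```text
[[281.88235 171.4706 ]
 [291.00003 135.00002]
 [327.4706  144.11766]
 [318.35294 180.58824]] [[552.81537342  89.68546159]
 [658.65238576  66.74748334]
 [634.61790489 -37.5211703 ]
 [529.08828727 -13.59530552]]
block top [[463.22715111  53.39911847 116.        ]]
plate corners [[ 704.22386557   94.07822158]
 [ 662.16783068 -113.56504448]
 [ 368.2672885   -24.20800638]
 [ 409.26864197  161.20081233]]
```

```bash
python3 - <<'E'
from bench import robot
from h import *
robot.move_gripper(0.0)
y=np.pi-.21
robot.move_ptp([400,75,300],[np.pi,0,y])
d=robot.get_image("wrist"); cv2.imwrite("pics/w1.png",d["img"]); pickle.dump(d,open("w1.pkl","wb"))
print({k:v for k,v in d.items() if k!="img"}, robot.current_tcp_pos(),robot.current_t(),robot.current_gripper_width(),robot.current_contact_force())
E
```

```text
{'fovy': 65.70646984690485, 'cx': 323.5363136913103, 'cy': 204.62592907740037, 'eye': array([324.83436221,  90.17945102, 466.15723511]), 'orientation': array([ 2.86352191e+00, -3.86122986e-04,  1.36002748e+00])} [399.93017625  75.63581595 299.87743539] 3.4833 0.0031613844105008795 [-0.0166665  -0.14026457 -0.06924272]
```

View pics/w1.png

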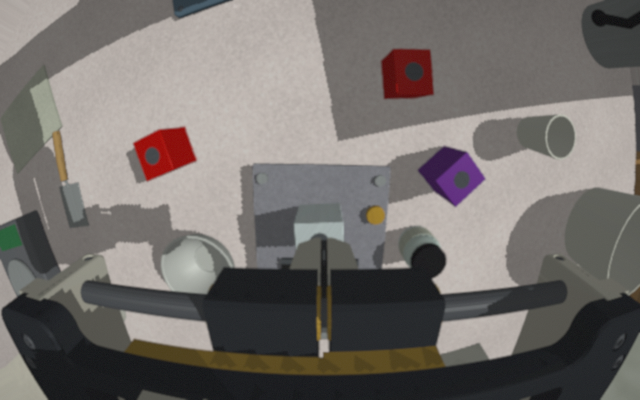

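The wrist view shows the block's top at about (318,225), with the gripper hiding the bed. I'll move beyond the fence to see all of it.

```bash
python3 - <<'E'
from bench import robot
from h import *
y=np.pi-.21
robot.move_ptp([700,5,300],[np.pi,0,y])
d=robot.get_image("wrist"); pickle.dump(d,open("w2.pkl","wb"))
cv2.imwrite("pics/w2.png",cv2.resize(d["img"][60:310,200:440],None,fx=3.2,fy=2.4*1,interpolation=2) if 0 else cv2.resize(d["img"][60:300,180:480],None,fx=2.5,fy=2.5,interpolation=2))
print(d["eye"],d["orientation"], robot.current_tcp_pos(),robot.current_t())
E
```

```text
[624.35817617  20.32353738 466.65980365] [ 2.86336346e+00 -2.46949804e-04  1.35999118e+00] [699.3857863    5.71577356 301.00401458] 4.7083
```

View pics/w2.png

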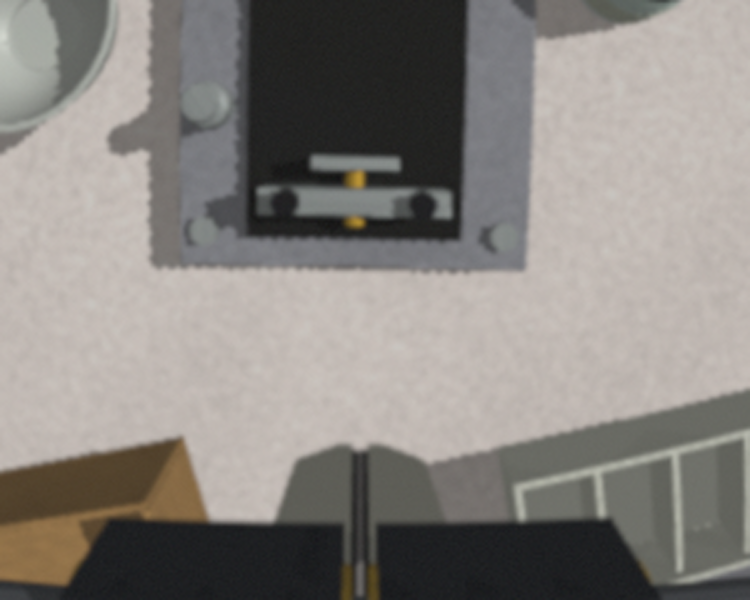

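The jaw plate's top edge runs from (310,155) to (400,157) and the fence's from (257,186) to (452,190) in the crop. I'll view the upper part of the same picture.

```bash
python3 - <<'E'
from h import *
d=pickle.load(open("w2.pkl","rb")); im=d["img"]
cv2.imwrite("pics/w2b.png",cv2.resize(im[0:130,230:430],None,fx=4,fy=4,interpolation=2))
def c(u,v,z): return cast(d,[[180+u/2.5,60+v/2.5]],z,True)[0,:2]
print("bed rear corners",c(248,236,38),c(462,239,38))
print("fence front top",c(257,186,68),c(452,190,68)); print("jaw front top",c(310,154,63),c(401,157,63))
print("plate rear corners",c(183,264,30),c(525,269,30))
E
```

```text
bed rear corners [659.81766512 -50.47542629] [686.55338195  66.04518263]
fence front top [633.00183726 -34.95645756] [656.08683853  62.59366075]
jaw front top [622.97570527  -5.04094199] [634.36426748  40.52436322]
plate rear corners [667.62356009 -92.892175  ] [712.00991459  99.97384221]
```

View pics/w2b.png

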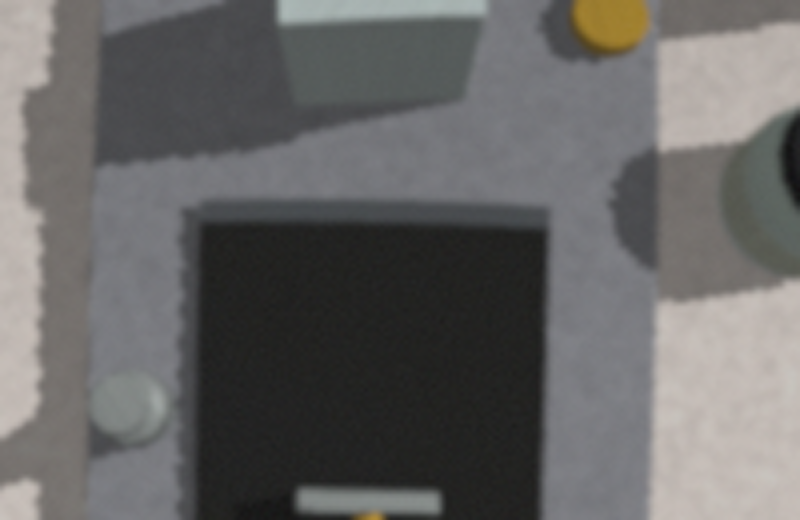

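```bash
python3 - <<'E'
from h import *
d=pickle.load(open("w2.pkl","rb"))
def c(u,v,z): return cast(d,[[230+(u+.5)/4-.5,(v+.5)/4-.5]],z,True)[0,:2]
def show(n,a,b):
    t=b-a; print(n,a.round(1),b.round(1),"mid",((a+b)/2).round(1),"len",np.linalg.norm(t).round(1),"yaw",np.degrees(np.arctan2(-t[0],t[1])).round(2))
show("stop front",c(202,203,38),c(549,207,38))
show("bed front",c(201,225,38),c(547,228,38))
show("block foot",c(295,104,30),c(463,100,30))
show("block top",c(280,24,116),c(484,15,116))
show("level",c(610,15,42),c(611,16,42)); show("weight",c(128,405,50),c(129,406,50))
def e(u,v,z): return cast(d,[[180+(u+.5)/2.5-.5,60+(v+.5)/2.5-.5]],z,True)[0,:2]
show("bed rear",e(248,236,38),e(462,239,38));show("fence",e(257,186,68),e(452,190,68));show("jaw",e(310,154,63),e(401,157,63));show("plate rear",e(183,264,30),e(525,269,30))
E
```

```text
stop front [516.9 -17.4] [543.2  98.5] mid [530.1  40.6] len 118.8 yaw -12.78
bed front [524.7 -19.3] [550.5  96.1] mid [537.6  38.4] len 118.3 yaw -12.63
block foot [486.2  21.2] [496.9  78.9] mid [491.5  50.1] len 58.7 yaw -10.5
block top [487.5  22. ] [496.6  79.2] mid [492.   50.6] len 57.9 yaw -9.03
level [476.1 135.3] [476.5 135.5] mid [476.3 135.4] len 0.5 yaw -59.14
weight [582.1 -55.3] [582.5 -55.1] mid [582.3 -55.2] len 0.5 yaw -58.48
bed rear [659.3 -50.8] [686.1  65.7] mid [672.7   7.5] len 119.5 yaw -12.93
fence [632.5 -35.2] [655.6  62.3] mid [644.1  13.5] len 100.2 yaw -13.32
jaw [622.5  -5.3] [633.9  40.2] mid [628.2  17.4] len 47.0 yaw -14.04
plate rear [667.1 -93.2] [711.5  99.6] mid [689.3   3.2] len 197.9 yaw -12.97
```

Everything measured matches the given sizes: stop to fence 117 mm, and the jaw at about x = 101. The block's foot is at x ≈ -39, y ≈ 1, turned about +3°. The fixture yaw is -13°. Next I'll slide the block.

```bash
cat >> h.py <<'E'
PHI=np.radians(-13.0); S=np.array([529.6,40.5,38.]); RF=R.from_euler("z",PHI)
def W(x,y,z): return list(S+RF.apply([x,y,z]))          # fixture(stop) -> world
def O(p): return [np.pi,np.radians(p),np.pi+PHI-(2*np.pi if np.pi+PHI>np.pi else 0)]
def FX(robot): return RF.inv().apply(np.asarray(robot.current_tcp_pos())-S).round(2)
def FF(robot): return RF.inv().apply(robot.current_contact_force()).round(2)
E
python3 - <<'E'
from bench import robot
from h import *
o=O(8)
robot.move_ptp(W(-128,0,130),o)
robot.move_linear(W(-128,0,5),speed=100)
print(FX(robot),FF(robot),robot.current_eef_rot())
h=robot.move_linear(W(-85,0,5),speed=20,f_stop=1.0); print("touch",h,FX(robot),FF(robot))
x=FX(robot)[0]
for i in range(6):
    h=robot.move_linear(W(x+5*(i+1),0,5),speed=15,f_stop=10); print(h,FX(robot),FF(robot),robot.current_t())
    if h:break
E
```

```text
[-1.2753e+02  8.0000e-02  5.4100e+00] [-0.11  0.2  -0.22] [3.1414672  0.14059861 2.91474391]
touch True [-97.76  -0.1    4.57] [-0.46  0.57  0.6 ]
True [-97.07  -0.18   3.83] [-0.32  0.02 -0.42] 9.125
```

```bash
python3 - <<'E'
from bench import robot
from h import *
robot.sleep(.3); print(FX(robot),FF(robot))
x=FX(robot)[0]
for i in range(5):
    h=robot.move_linear(W(x+3*(i+1),0,6),speed=10,f_stop=9); print(h,FX(robot),FF(robot)); robot.sleep(.1);print("   ",FX(robot),FF(robot),robot.current_t())
d=robot.get_image("scene"); cv2.imwrite("pics/s2.png",cv2.resize(d["img"][160:300,260:420],None,fx=4,fy=4,interpolation=2))
E
```

```text
[-97.45  -0.22   3.62] [ 0.28 -0.72 -0.29]
False [-9.519e+01 -4.000e-02  5.640e+00] [-2.88  0.64 -1.71]
    [-9.494e+01 -4.000e-02  5.750e+00] [-2.05  0.93 -1.94] 10.05
False [-91.01   0.     6.14] [-1.21  0.57 -1.61]
    [-9.102e+01 -1.000e-02  6.170e+00] [-2.2  -0.09 -1.31] 10.6
True [-9.118e+01 -9.000e-02  5.500e+00] [ 0.12  0.56 -0.04]
    [-91.83  -0.16   5.16] [-0.46  0.16 -0.62] 10.9833
True [-90.98  -0.24   4.53] [-0.03 -0.89 -0.56]
    [-91.25  -0.28   4.33] [ 0.01  0.66 -0.03] 11.625
False [-8.247e+01 -3.000e-02  5.980e+00] [-2.38 -0.42 -2.97]
    [-8.248e+01 -1.000e-02  6.000e+00] [-1.99 -0.22 -1.38] 12.8083
```

View pics/s2.png

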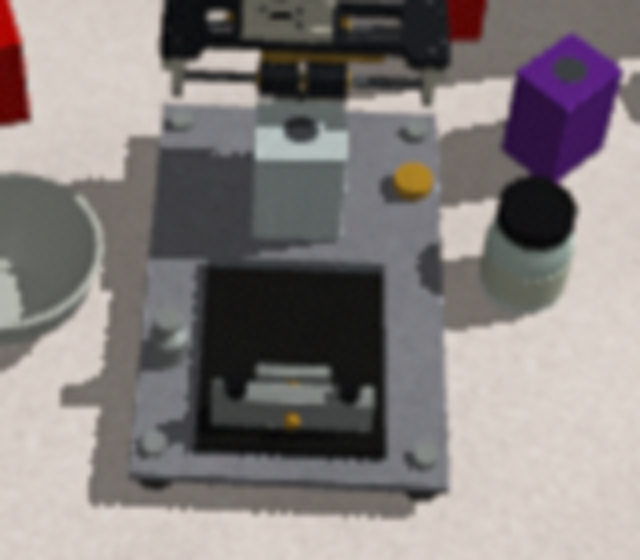

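Block upright and sliding, with its foot edge at about crop (295,238) and the stop at row 266. I'll keep going.

```bash
python3 - <<'E'
from bench import robot
from h import *
h=robot.move_linear(W(-65,0,6),speed=20,f_stop=14); robot.sleep(.1);print(h,FX(robot),FF(robot),robot.current_t())
x=FX(robot)[0]
if not h or x>-70:
  for i in range(14):
    h=robot.move_linear(W(x+1*(i+1),0,6),speed=10,f_stop=14);robot.sleep(.1);f=FF(robot); print(h,FX(robot),f,robot.current_t())
    if f[0]<-6: break
E
```

```text
False [-6.47e+01  5.00e-02  6.21e+00] [-2.03 -0.13 -1.28] 13.9833
False [-64.56  -0.     6.03] [-4.58 -0.44  3.08] 14.3667
False [-6.389e+01  1.000e-02  5.950e+00] [-5.99  0.08  2.83] 14.7167
False [-6.279e+01  3.000e-02  5.940e+00] [-6.12 -0.74  2.95] 15.0667
```

```bash
python3 - <<'E'
from bench import robot
from h import *
print(FX(robot),FF(robot))
d=robot.get_image("scene");e=robot.get_image("top")
a=cv2.resize(d["img"][180:240,300:380],None,fx=5,fy=5,interpolation=2);b=cv2.resize(e["img"][160:220,260:340],None,fx=5,fy=5,interpolation=2)
cv2.imwrite("pics/s3.png",np.hstack([a,b]))
E
```

```text
[-6.279e+01  3.000e-02  5.940e+00] [-6.12 -0.74  2.95]
```

View pics/s3.png

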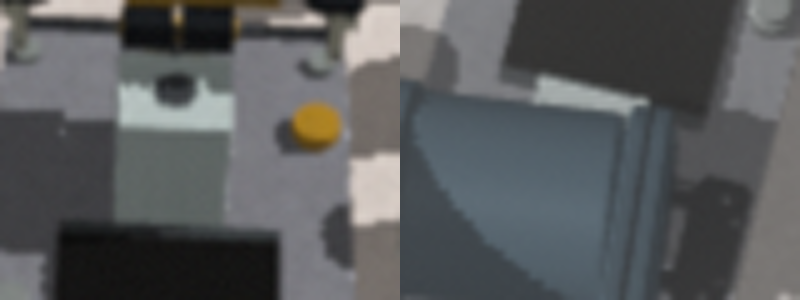

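```bash
python3 - <<'E'
from bench import robot
from h import *
x=-63
for i in range(12):
    h=robot.move_linear(W(x+.7*(i+1),0,6),speed=7,f_stop=12);robot.sleep(.1);f=FF(robot); print(h,x+.7*(i+1),FX(robot),f,R.from_rotvec(np.zeros(3)).magnitude() or robot.current_ft_torque().round(2),robot.current_t())
    if f[0]<-11: break
E
```

```text
False -62.3 [-6.279e+01  2.000e-02  5.950e+00] [-4.81 -0.57  2.18] [0.21 0.9  0.05] 15.5167
False -61.6 [-6.218e+01  3.000e-02  5.960e+00] [-4.98 -0.49  4.46] [ 0.26  0.96 -0.  ] 15.8667
False -60.9 [-61.48   0.     5.96] [-6.   -0.13  2.57] [0.24 1.01 0.01] 16.2167
False -60.2 [-60.8    0.     5.97] [-6.78 -0.07  3.11] [0.3  1.03 0.04] 16.5667
False -59.5 [-60.12  -0.     5.93] [-5.58 -0.21  2.75] [0.29 0.98 0.02] 16.9167
False -58.8 [-59.39   0.     5.97] [-6.06 -0.17  2.75] [ 0.27  1.02 -0.  ] 17.2667
False -58.1 [-5.922e+01 -1.000e-02  5.890e+00] [-6.83  1.13  4.97] [0.29 1.22 0.03] 17.6167
False -57.4 [-5.918e+01  1.000e-02  5.840e+00] [-8.4   0.22  6.81] [ 0.39  1.47 -0.  ] 17.9667
False -56.7 [-5.905e+01 -3.000e-02  5.750e+00] [-10.4    0.54   8.08] [0.4  1.69 0.02] 18.3167
False -56.0 [-5.907e+01 -1.000e-02  5.550e+00] [-11.7    1.2    9.14] [0.54 1.93 0.  ] 18.6667
```

The block is hard on the stop: the contact went stiff at x = -59.1. Now I'll tip it.

```bash
python3 - <<'E'
from bench import robot
from h import *
robot.move_linear(W(-72,0,6),speed=40)
robot.move_linear(W(-72,0,60),speed=80)
print(FX(robot),FF(robot),robot.current_t())
h=robot.move_linear(W(-61,0,60),speed=25,f_stop=8); print(h,FX(robot),FF(robot))
for a in range(3,49,3):
    t=np.radians(a); x=-50*np.cos(t)+60*np.sin(t)-9; z=60*np.cos(t)+50*np.sin(t)
    h=robot.move_linear(W(x,0,z),speed=25,f_stop=14); f=FF(robot); print(a,h,FX(robot),f,robot.current_t())
    if a>33 and abs(f[0])<.6: break
E
```

```text
[-7.228e+01 -5.000e-02  5.969e+01] [-0.22  0.21  0.19] 20.0417
False [-6.104e+01 -4.000e-02  5.985e+01] [ 0.43  0.49 -0.38]
3 False [-56.58   0.14  62.42] [-4.68  1.41  3.64] 21.0167
6 False [-5.250e+01  6.000e-02  6.507e+01] [-4.53  1.68  4.46] 21.3333
9 False [-48.81  -0.    67.24] [-4.73  1.13  3.5 ] 21.65
12 False [-4.492e+01 -1.000e-02  6.930e+01] [-3.23  0.42  2.79] 21.9667
15 False [-4.126e+01 -5.000e-02  7.103e+01] [-2.31  1.    2.32] 22.2833
18 False [-3.759e+01 -6.000e-02  7.257e+01] [-1.79  1.33 -0.1 ] 22.6
21 False [-3.385e+01 -5.000e-02  7.395e+01] [-0.82  0.18 -0.17] 22.9167
24 False [-2.993e+01 -5.000e-02  7.525e+01] [-0.2   0.69  1.02] 23.2333
27 False [-2.596e+01 -1.000e-02  7.628e+01] [-0.02  1.03  0.64] 23.55
30 False [-21.98  -0.    77.06] [ 0.14  0.91 -0.22] 23.8667
33 False [-1.794e+01 -1.000e-02  7.761e+01] [ 0.55  0.15 -0.04] 24.1833
36 False [-1.396e+01 -1.000e-02  7.795e+01] [ 0.5  -0.73 -0.04] 24.5
```

```bash
python3 - <<'E'
from bench import robot
from h import *
robot.move_linear(W(-75,0,110),speed=200)
d=robot.get_image("scene");e=robot.get_image("wrist")
pickle.dump((d,e),open("d3.pkl","wb"))
a=cv2.resize(d["img"][180:280,280:400],None,fx=5,fy=5,interpolation=2)
cv2.imwrite("pics/s4.png",a); print(robot.current_t())
E
```

```text
25.0917
```

View pics/s4.png

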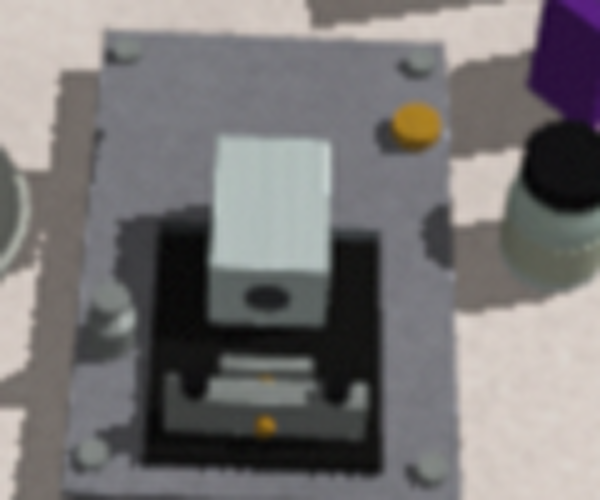

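The block lies flat on the bed: top face corners at about (218,137), (330,137), (330,270), (212,268), with the head face towards the jaw. I'll measure its pose.

```bash
python3 - <<'E'
from h import *
d,e=pickle.load(open("d3.pkl","rb"))
uv=lambda u,v:[280+(u+.5)/5-.5,180+(v+.5)/5-.5]
f=lambda u,v,z:RF.inv().apply(cast(d,[uv(u,v)],z)-S)[0].round(1)
for n,u,v,z in[("foot -y",218,137,88),("foot +y",331,137,88),("head +y",331,270,88),("head -y",211,268,88),("head low -y",208,323,38),("head low +y",326,327,38),("jaw top -y",220,357,63),("jaw top+y",313,360,63),("stop -y",158,228,38),("stop +y",381,231,38)]: print(n,f(u,v,z))
E
```

```text
foot -y [-19.6 -29.5  50. ]
foot +y [-22.7  30.2  50. ]
head +y [64.  30.5 50. ]
head -y [ 65.8 -30.   50. ]
head low -y [ 65.  -30.8   0. ]
head low +y [64.4 30.8  0. ]
jaw top -y [102.5 -23.7  25. ]
jaw top+y [102.  23.  25.]
stop -y [  4.5 -60.1  -0. ]
stop +y [ 0.4 60.2 -0. ]
```

```bash
cat >> h.py <<'E'
def FM(robot,n=10):
    v=[]
    for _ in range(n): v.append(RF.inv().apply(robot.current_contact_force())); robot.sleep(.02)
    return np.mean(v,0).round(2)
E
python3 - <<'E'
from bench import robot
from h import *
robot.move_linear(W(-75,0,14),speed=150)
robot.move_linear(W(-38,0,14),speed=60)
print(FX(robot),FM(robot))
for x in (-24,-18,-12,-6,-2):
    h=robot.move_linear(W(x,0,14),speed=12,f_stop=13); print(x,h,FX(robot),FF(robot),FM(robot,5),robot.current_t())
    if h: break
E
```

```text
[-38.4   -0.07  13.73] [-0.25  0.04  0.31]
-24 False [-26.7   -0.07  13.3 ] [-6.57 -0.54  4.87] [-7.07 -0.15  5.16] 28.2167
-18 False [-20.1   -0.06  13.3 ] [-5.55  0.3   2.48] [-5.41  0.33  2.59] 28.95
-12 False [-12.91  -0.05  13.41] [-2.94 -0.25 -1.92] [-2.49  0.23 -2.4 ] 29.6833
-6 False [-5.460e+00 -1.000e-02  1.422e+01] [-1.74  0.78 -1.2 ] [-1.79  0.13 -0.91] 30.4167
-2 False [-2.77  0.06 14.07] [-4.75  0.73  2.27] [-5.17  0.27  2.34] 30.9833
```

```bash
python3 - <<'E'
from bench import robot
from h import *
x=-2.
for i in range(40):
    x+=.5
    h=robot.move_linear(W(x,0,14),speed=6,f_stop=9); p=FX(robot);f=FM(robot,5); print(round(x,2),h,p,f,robot.current_t())
    if -f[0]>8.3 or h or x-p[0]>2.6: break
E
```

```text
-1.5 False [-2.74  0.04 14.03] [-6.31 -0.31  4.29] 31.3167
-1.0 False [-2.17  0.06 14.05] [-6.34 -0.17  3.92] 31.65
-0.5 False [-1.67  0.07 14.05] [-6.23 -0.5   3.89] 31.9833
0.0 False [-1.17  0.05 14.06] [-6.04 -0.18  4.04] 32.3167
0.5 False [-0.66  0.07 14.07] [-6.27 -0.14  3.54] 32.65
1.0 False [-0.19  0.08 14.04] [-6.22  0.21  3.89] 32.9833
1.5 False [ 0.34  0.05 14.05] [-6.23 -0.13  4.  ] 33.3167
2.0 False [ 0.81  0.07 14.04] [-6.19 -0.31  3.6 ] 33.65
2.5 False [ 1.34  0.06 14.05] [-5.82 -0.33  3.27] 33.9833
3.0 False [ 1.83  0.09 14.04] [-6.22 -0.25  4.  ] 34.3167
3.5 False [ 2.34  0.09 14.04] [-6.57  0.03  3.59] 34.65
4.0 False [ 2.83  0.08 14.06] [-6.43 -0.03  3.59] 34.9833
4.5 False [ 3.34  0.08 14.03] [-6.25  0.09  3.45] 35.3167
5.0 False [ 3.84  0.07 14.04] [-6.3  -0.11  3.62] 35.65
5.5 False [ 4.28  0.06 14.  ] [-6.67  0.33  3.78] 35.9833
6.0 False [ 4.84  0.08 14.05] [-6.21 -0.02  3.3 ] 36.3167
6.5 False [ 5.35  0.1  14.04] [-6.12 -0.36  3.69] 36.65
7.0 False [ 5.85  0.08 14.06] [-6.03 -0.3   3.78] 36.9833
7.5 False [ 6.36  0.08 14.07] [-6.26  0.07  3.57] 37.3167
8.0 False [ 6.86  0.08 14.05] [-6.36 -0.59  3.78] 37.65
8.5 False [ 7.13  0.05 14.03] [-6.48  0.13  4.19] 37.9833
9.0 False [ 7.16  0.09 14.03] [-8.3  -0.12  6.11] 38.3167
9.5 False [ 7.21  0.08 13.96] [-9.69 -0.42  7.1 ] 38.65
```

Sliding takes a steady 6.25 N, and the jaw is felt at x = 7.15, which puts it near 102 mm, as seen in the pictures. I'll keep the vertical force at its sliding value so that the bed friction stays comparable, and bring the excess to about 5 N.

```bash
python3 - <<'E'
from bench import robot
from h import *
x,z=9.5,14.
for i in range(16):
    f=FM(robot,6); print(round(x,2),round(z,2),FX(robot),f,robot.current_t())
    if -f[0]>10.8 and f[2]<5: break
    if -f[0]>12.5: break
    if f[2]>4.6: z+=.4
    else: x+=.3
    robot.move_linear(W(x,0,z),speed=5,f_stop=5)
robot.sleep(.5); print(FX(robot),FM(robot))
d=robot.get_image("scene"); pickle.dump(d,open("d5.pkl","wb"))
E
```

```text
9.5 14.0 [ 7.21  0.1  13.96] [-9.28 -0.14  7.16] 38.75
9.5 14.4 [ 7.19  0.06 14.01] [-8.23  0.47  4.05] 39.1
9.8 14.4 [ 7.24  0.08 14.02] [-9.    0.3   5.06] 39.45
9.8 14.8 [ 7.19  0.08 14.11] [-8.06  0.39  1.99] 39.8
10.1 14.8 [ 7.25  0.09 14.08] [-8.58 -0.16  3.1 ] 40.15
10.4 14.8 [ 7.24  0.1  14.07] [-9.87  0.09  4.  ] 40.5
10.7 14.8 [ 7.24  0.09 14.05] [-10.71   0.13   4.78] 40.85
10.7 15.2 [ 7.27  0.12 14.14] [-9.35  0.36  1.47] 41.2
11.0 15.2 [ 7.3   0.1  14.11] [-10.54   0.75   2.97] 41.55
11.3 15.2 [ 7.29  0.1  14.09] [-10.78   0.57   4.12] 41.9
11.6 15.2 [ 7.32  0.12 14.09] [-11.82   0.08   5.28] 42.25
11.6 15.6 [ 7.27  0.14 14.12] [-10.46   1.09   1.59] 42.6
11.9 15.6 [ 7.3   0.15 14.13] [-11.66   0.81   2.59] 42.95
[ 7.33  0.14 14.13] [-11.96   0.67   2.56]
```

Held at about 5.5 N above the sliding force for over 0.5 s. Now I'll withdraw, check and hand in.

```bash
python3 - <<'E'
from bench import robot
from h import *
robot.move_linear(W(2,0,15),speed=15)
robot.move_linear(W(-45,0,15),speed=80)
robot.move_linear(W(-75,0,130),speed=150)
robot.sleep(.3)
d=robot.get_image("scene");pickle.dump(d,open("d6.pkl","wb"))
cv2.imwrite("pics/s6.png",cv2.resize(d["img"][180:280,280:400],None,fx=5,fy=5,interpolation=2)); print(robot.current_t(),FM(robot))
E
```

```text
46.5 [-0.03 -0.1   0.11]
```

View pics/s6.png

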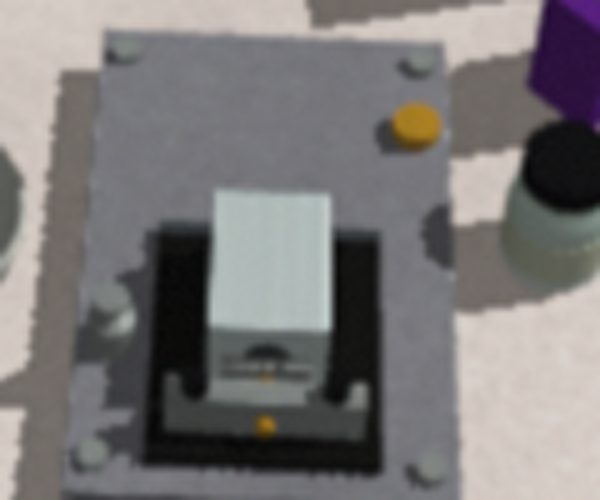

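```bash
python3 - <<'E'
from bench import robot
from h import *
d=pickle.load(open("d6.pkl","rb"))
for u,v in[(215,190),(331,194),(331,331),(207,328)]: print(RF.inv().apply(cast(d,[[280+(u+.5)/5-.5,180+(v+.5)/5-.5]],88)-S)[0].round(1))
robot.hand_in(); print(robot.current_t())
E
```

```text
[ 15.9 -29.8  50. ]
[15.5 30.3 50. ]
[101.1  30.6  50. ]
[102.4 -30.6  50. ]
the job is handed in; nothing more can be done
the job is handed in; nothing more can be done
```

The block was slid upright to the stop, tipped over it onto the rubber bed, pushed along and pressed against the jaw. The job was handed in at about 47 s; no verdict is reported.

- **Slide:** With closed fingers, the block slid until the contact went stiff at the stop (TCP at x = -59 mm). A picture taken just before that showed it upright. I did not measure its squareness there; I relied on the flat fingers and the rising force.
- **Tip:** It went over at no more than 5 N in the readings. The picture showed it flat, with its head at x ≈ 65 mm and about 1–2° off square.
- **Press:** Sliding on the bed took a steady 6.25 N. The push then stiffened at a head position of about 102 mm, which agrees with the jaw seen in the pictures. I held 11.7–12.0 N for over 0.5 s, about 5.5 N above sliding. The jaw force itself cannot be read directly, only inferred from this.
- **Last check:** The final picture put the block's head at x = 101–102 mm. That is about 15 mm before the fence's face, square to about 1° and centred within 1 mm. The arm was clear with no force on it, and the level, weight and jar looked unmoved in that picture. I did not re-check the other bystanders.

During the first slide, the 10 N and 9 N force stops tripped three times. The readings straight afterwards were below 1 N, so I took these to be transients or stick-slip.

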